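Pack the calibration mass set

TASK

Pack the calibration mass set away: lift the black tray off the wooden stand and set it aside, stand each of the three masses from the dark mat in the well of its own size (upright, down on the well's floor), put the tray back centred and square on top of the stand, and leave the tweezers lying in the tray's trough. The two accelerometers and the spanner on the mat look similar but do not belong to the set: leave them where they are.

Things in the scene. Friction and masses are not known exactly. Their poses are not given: they have to be found in the camera images.
- mass_stand: Fixed wooden stand, 84 (x) x 200 (y) x 68 mm high. Origin: centre of underside, z up. Deck top at z 14 mm with 3 round wells 5 mm deep (floor z 9), all at x 0: 52 mm wide at y -48, 44 mm wide at y +8, 36 mm wide at y +56 mm. End walls (76 mm in x; y 82 to 100 mm either side) rise to z 68 and carry the tray; between them it is open above the deck to both long sides.
- tray: Black tray, 60 (x) x 190 (y) x 18 mm, 0.25 kg, origin: centre of underside. At first loose on the stand's end walls, hiding the wells. Trough in its top along y: 30 x 144 mm, floor 12 mm above the underside; in the middle 50 mm its side walls are missing (finger notch). Grip it across the 60 mm width at mid-length. Free bench to set it aside: x 0.42 to 0.61, y 0 to 0.06 m.
- lab_cal_mass_0: Largest calibration mass: brass-coloured cylinder 36 mm across with a knob on top, 52 mm high in all, 0.2 kg. Origin: centre of its underside, z up. Solid to the gripper up to the shoulder, tapering from there to the knob: grip the cylindrical body. Belongs in the 52 mm well.
- lab_cal_mass_1: Middle calibration mass: stainless cylinder 28 mm across with a knob, 40 mm high, 0.1 kg. Origin: centre of its underside. Grip the cylindrical body, as above. Belongs in the 44 mm well.
- lab_cal_mass_2: Smallest calibration mass: stainless cylinder 20 mm across with a knob, 30 mm high, 0.05 kg. Origin: centre of its underside. Grip the cylindrical body (about its lower 18 mm). Belongs in the 36 mm well.
- lab_tweezers: Plain steel tweezers lying flat with bowed legs, which do not give when gripped across the middle: 12 (x) x 120 (y) x 8 mm (z). Origin: centre of the underside, y along their length. They belong in the tray's trough, lengthways, either way round.
- lab_accel_0: Look-alike, to be left: small silvery accelerometer with a hexagonal foot and a brass connector on its side, 14 x 21 x 19 mm, no knob. Origin at its underside.
- lab_accel_2: Look-alike, to be left: a second accelerometer, the same as the other.
- lab_spanner: Look-alike of the tweezers, to be left: flat steel combination spanner 27 (x) x 128 (y) x 4 mm, with a ring and an open jaw. Origin: centre of the underside, y along its length.
Things that resemble listed ones, but are neither listed nor needed, are in the scene too. What is shaped like the lab_cal_mass_1 but purple or red is not meant.

How it is judged (in metres and radians):
On the way:
1. the tray is off the stand, to one side (horizontal distance between tray and mass_stand above 0.06 m), for 0.2 s.
At the end, for the whole second after the job is handed in: Masses upright on the floor of their own wells; tray level on both end walls, within 11 mm of centred and 0.14 rad of square; tweezers in the trough within 12 mm across, 13 mm along, 0.15 rad; accelerometers and spanner within 20 mm of their starts; all at rest (x of lab_cal_mass_0 in the frame of mass_stand between -0.011 and 0.011 m and y of lab_cal_mass_0 in the frame of mass_stand between -0.059 and -0.037 m and z of lab_cal_mass_0 in the frame of mass_stand between 0.005 and 0.012 m and angle between each of lab_cal_mass_0, lab_cal_mass_1, lab_cal_mass_2's own z axis and vertical below 0.12 rad and linear speed of each of lab_cal_mass_0, lab_cal_mass_1, lab_cal_mass_2, tray, lab_tweezers below 0.02 m/s and x of lab_cal_mass_1 in the frame of mass_stand between -0.011 and 0.011 m and y of lab_cal_mass_1 in the frame of mass_stand between -0.003 and 0.019 m and z of lab_cal_mass_1 in the frame of mass_stand between 0.005 and 0.012 m and x of lab_cal_mass_2 in the frame of mass_stand between -0.011 and 0.011 m and y of lab_cal_mass_2 in the frame of mass_stand between 0.045 and 0.067 m and z of lab_cal_mass_2 in the frame of mass_stand between 0.005 and 0.012 m and x of tray in the frame of mass_stand between -0.011 and 0.011 m and y of tray in the frame of mass_stand between -0.011 and 0.011 m and z of tray in the frame of mass_stand between 0.064 and 0.072 m and angle between the y axis of tray and the y axis of mass_stand, either way round below 0.14 rad and angle between tray's own z axis and vertical below 0.06 rad and x of lab_tweezers in the frame of tray between -0.012 and 0.012 m and y of lab_tweezers in the frame of tray between -0.013 and 0.013 m and z of lab_tweezers in the frame of tray between 0.009 and 0.0155 m and angle between the y axis of lab_tweezers and the y axis of tray, either way round below 0.15 rad and distance of each of lab_accel_0, lab_accel_2, lab_spanner from where it was at the start of the episode below 0.02 m); the robot touches nothing.
It fails at once if a look-alike (accelerometer or spanner) is carried off or knocked away (more than 40 mm) (distance of any of lab_accel_0, lab_accel_2, lab_spanner from where it was at the start of the episode above 0.04 m).
It also fails if it takes over 136 s, if anything falls off the work surface, if the arm or the gripper's body presses on something with over 40 N, if the wrist force passes 120 N, or if a joint passes its speed limit or range.

ROBOT

A 6-joint arm with a two-finger parallel gripper is mounted at the origin on a cart in front of the work surface, level with it; the furniture and walls round the work are solid. World frame = base frame: x ahead of the robot, y to its left, z up, the work surface at z = 0. Lengths are in mm, angles in rad, forces in N, time in s.
With the tool pointing down it reaches from about 325 to 775 mm from the base axis. Payload 5.5 kg.
Tool frame: the origin (TCP) lies at the very end of the fingers, on their centre line; the grasp point (between the pads) lies 19 mm behind it; z points along the fingers, y is the line along which they close (so a half turn about z gives the same grasp; the last joint's range is limited). The gripper opens to 88 mm and grips with 3 to 60 N. Pads are 20 mm wide; open, the fingers measure 115 mm over their backs; the gripper's body (75 mm by 178 mm) begins 61 mm behind the grasp point.
Start: joints at [-1.166, 0.091, 1.231, -0, 1.82, -0.057], TCP at [267.338, -537.165, 222.631] pointing down, gripper open.
Joint ranges: [-2.87, 2.87], [-0.86, 2.18], [0.17, 2.46], [-1.51, 4.65], [0.06, 2.69], [-2.65, 2.65]. Speed limits (rad/s): [2.57, 2.57, 3.01, 3.14, 3.14, 3.14].

INTERFACE

Orientations are given as a rotation vector (axis times angle).
In Python, from cell import manip gives the robot as it stands. Calls block until the motion is done:
- manip.goto(position, orientation): joint-space move of the TCP to a pose.
- manip.line_to(position, attitude=None, v=150, threshold=None): straight line of the TCP; attitude=None keeps the orientation; v is the mean speed in mm/s. With threshold (N) it stops when the force on the tool has changed by that much, and returns True; else False.
- manip.set_joints(angles): joint-space move.
- manip.move_gripper(opening): finger opening in mm; the grip force is fixed at half the most; returns when the fingers have stopped.
- manip.dwell(seconds).
- manip.ik(position, orientation): joint angles nearest the present ones, or None.
- manip.get_obs(): the state.
- manip.get_image(name): name is "side" or "top"; returns a dict with "color" (420x560x3 uint8, red, green, blue), "K" (3x3 intrinsics, pixels), "extrinsics" (4x4, takes a point from world to camera coordinates). Camera axes: x right, y down, z forward; pixel columns grow to the right and rows downward; lengths in mm; the calibration is good to about 2 mm. A picture is of the moment at which its call begins. There is no depth.
A pose or a line that the arm cannot do raises manip.MotionError and nothing moves.
- manip.finish_job(): hands the job in; it is judged then, once.
The state is a dict: "t": time; "joint_pos": joint angles; "dq": joint speeds; "joint_efforts": joint torques, N m; "tcp_pos": TCP position; "ee_rot": TCP orientation; "contact_force": force on the tool from outside, world axes, zero at the start; "moment": the same for the moment, N m; "gripper_width": finger opening in mm; "finger_force": force on a finger pad.
Only numpy, scipy, OpenCV 4.12 (cv2) and the standard library are available. Lean on these libraries where they do the work, as an engineer would, in place of code of your own. Each camera call takes 0.05 s, during which the arm holds its last target. There are 200 camera calls.

## Working session

There is one attempt and no reset: what is moved stays moved. The work goes in short steps, each a Python script; the robot and the scene stay as the last script left them, time stands still between calls to the robot, and variables do not carry over. Pictures are saved under pics/ and viewed, at most 14 in all, crops included, and the job is handed in when it is done.

```bash
ls; mkdir -p pics; python3 - <<'E'
from cell import manip
import cv2,numpy as np
for n in ("top","side"):
    im=manip.get_image(n); cv2.imwrite(f"pics/{n}0.png",im["color"][:,:,::-1]); np.savez(f"{n}0.npz",**im)
    print(n,im["K"].tolist(),np.round(im["extrinsics"],3).tolist())
o=manip.get_obs(); print(o["t"],o["tcp_pos"],o["ee_rot"],o["gripper_width"])
E
```

```text
pics
top [[498.6044369379129, 0.0, 283.30598050174086], [0.0, 498.6044369379129, 206.17793483583208], [0.0, 0.0, 1.0]] [[-0.015, -1.0, 0.011, 78.088], [-0.992, 0.013, -0.125, 501.802], [0.124, -0.013, -0.992, 1206.144], [0.0, 0.0, 0.0, 1.0]]
side [[461.51599437242277, 0.0, 281.09144659414983], [0.0, 461.51599437242277, 206.1847266507983], [0.0, 0.0, 1.0]] [[-1.0, -0.005, 0.004, 481.61], [-0.005, 0.371, -0.929, 27.44], [0.003, -0.929, -0.371, 1314.277], [0.0, 0.0, 0.0, 1.0]]
0.1 [ 267.23592421 -536.91536027  221.64581303] [-3.05658755e+00 -7.18628752e-01  4.97688113e-04] 87.8483855364231
```

View pics/top0.png

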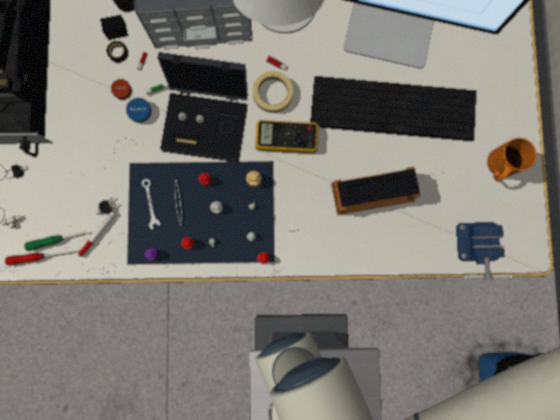

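View pics/side0.png

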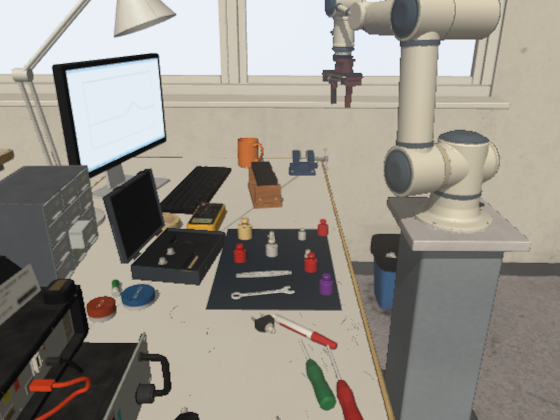

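Top view: brass mass at (254,178), mid steel mass at (217,207), and small silvery objects at (252,206), (251,237) and (212,242). Tweezers are at (179,202), the spanner at (151,203) and the stand with tray at (376,190). Next I'll enlarge the mat to tell the small ones apart.

```bash
python3 - <<'E'
import cv2,numpy as np
t=cv2.imread("pics/top0.png");s=cv2.imread("pics/side0.png")
a=cv2.resize(t[165:265,195:280],(400,470),interpolation=cv2.INTER_CUBIC)
b=cv2.resize(s[215:285,225:340],(400,243),interpolation=cv2.INTER_CUBIC)
c=cv2.resize(t[160:220,325:430],(400,229),interpolation=cv2.INTER_CUBIC)
cv2.imwrite("pics/crop0.png",np.hstack([a,np.vstack([b,c[:227]])]))
E
```

```text
(no output)
```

View pics/crop0.png

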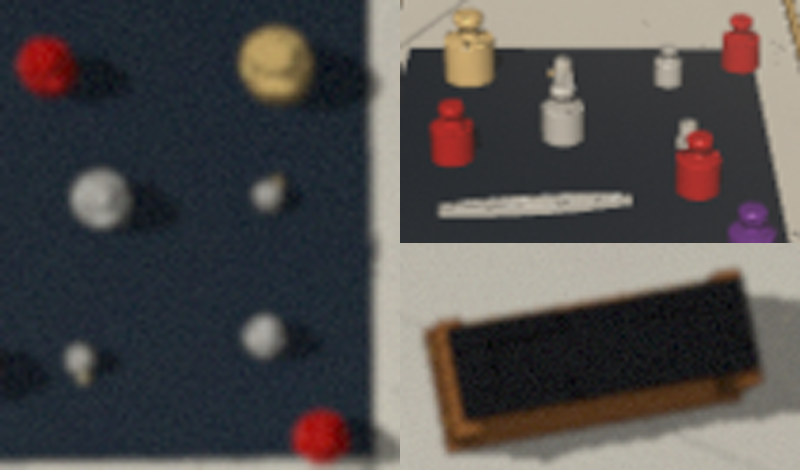

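Small candidates: (252,206) and (212,242) each show a brass connector on the side, so they are the accelerometers. (251,237) is round with a knob and no brass, so it is lab_cal_mass_2. Next I'll measure all of them.

```bash
cat > h.py <<'E'
import cv2,numpy as np
from scipy.spatial.transform import Rotation as R
def cast(im,uv,z):
    """pixels -> world points on the plane at height z"""
    uv=np.atleast_2d(np.asarray(uv,float)); E=im["extrinsics"]; Rm,t=E[:3,:3],E[:3,3]
    c=-Rm.T@t
    d=np.c_[uv,np.ones(len(uv))]@np.linalg.inv(im["K"]).T@Rm
    return c+d*((z-c[2])/d[:,2])[:,None]
def proj(im,p):
    q=im["extrinsics"]@np.r_[p,1]; q=im["K"]@q[:3]; return q[:2]/q[2]
def blobs(mask,amin=15):
    cs,_=cv2.findContours(mask.astype(np.uint8),cv2.RETR_EXTERNAL,cv2.CHAIN_APPROX_NONE)
    return [c for c in cs if cv2.contourArea(c)>=amin]
def rect(im,c,z):
    """min-area rectangle of a contour on plane z: centre, (short,long), yaw of long axis"""
    p=cast(im,c[:,0,:],z)[:,:2].astype(np.float32)
    b=cv2.boxPoints(cv2.minAreaRect(p)); e=[b[1]-b[0],b[2]-b[1]]; e.sort(key=np.linalg.norm)
    return b.mean(0),[round(float(np.linalg.norm(k)),1) for k in e],np.arctan2(e[1][1],e[1][0])%np.pi
def down(yaw):
    """tool down with its closing axis (y) at world angle yaw; nearest half turn kept to range"""
    Rm=np.array([[np.sin(yaw),np.cos(yaw),0],[-np.cos(yaw),np.sin(yaw),0],[0,0,-1.]])
    return R.from_matrix(Rm).as_rotvec()
E
python3 - <<'E'
from h import *
for n in ("top","side"):
    im=dict(np.load(n+"0.npz")); print(n,"cam",np.round(-im["extrinsics"][:3,:3].T@im["extrinsics"][:3,3]))
    hsv=cv2.cvtColor(im["color"],cv2.COLOR_RGB2HSV); H,S,V=cv2.split(hsv)
    box=np.zeros(V.shape,bool)
    if n=="top": box[165:262,130:272]=1
    else: box[215:305,215:345]=1
    m=box&(V>95)&~((S>110)&((H<8)|(H>120)))
    for c in blobs(m):
        M=cv2.moments(c); uv=(M["m10"]/M["m00"],M["m01"]/M["m00"]); r=rect(im,c,15)
        print(np.round(uv,1),cv2.contourArea(c),np.round(cast(im,uv,[15])[0]),r[1],round(r[2],3))
    if n=="top":
        box[:]=0; box[160:215,325:430]=1
        c=max(blobs(box&(V<45)),key=cv2.contourArea); print("tray",rect(im,c,86))
        c=max(blobs(box&(((S>90)&(H<20))|(V<45))),key=cv2.contourArea); print("stand?",rect(im,c,68))
E
```

```text
top cam [ 349.   87. 1258.]
[211.2 241.4] 20.5 [419. 251.  15.] [9.9, 17.4] 0.003
[250.1 235.8] 40.5 [432. 155.  15.] [15.0, 20.0] 3.134
[251.3 205.6] 17.0 [507. 151.  15.] [10.7, 14.2] 2.35
[215.3 206.6] 90.0 [506. 241.  15.] [25.1, 27.9] 0.001
[149.7 203.6] 216.0 [516. 405.  15.] [27.0, 128.7] 0.196
[252.6 177.9] 154.5 [578. 147.  15.] [32.9, 35.9] 3.129
tray (array([ 535.44104, -155.74364], dtype=float32), [61.6, 186.4], np.float32(1.7366277))
stand? (array([ 533.87714, -152.64293], dtype=float32), [82.0, 204.6], np.float32(1.7358104))
side cam [ 478. 1213.  511.]
[261.7 292.5] 206.0 [518. 430.  15.] [28.1, 124.8] 0.204
[263.  273.5] 243.0 [518. 356.  15.] [24.8, 117.9] 0.144
[306.4 252.7] 22.0 [422. 260.  15.] [12.4, 40.7] 1.437
[217.2 260.3] 46.0 [623. 299.  15.] [9.7, 115.8] 1.567
[271.3 245.7] 196.5 [504. 225.  15.] [26.3, 135.8] 1.606
[297.1 234.2] 2603.0 [441. 160.  15.] [327.3, 439.1] 1.45
[217.  218.5] 18.5 [655.  63.  15.] [10.6, 99.0] 1.559
```

```bash
cat > meas.py <<'E'
from h import *
def items(im):
    Rr=im["color"][:,:,0].astype(int); G=im["color"][:,:,1].astype(int)
    box=np.zeros(Rr.shape,bool); box[166:261,131:271]=1
    out=[]
    for c in blobs(box&(Rr>62)&(G>50),10):
        x,y,w,h=cv2.boundingRect(c); cx=cv2.moments(c); cx=(cx["m10"]/cx["m00"],cx["m01"]/cx["m00"])
        out.append((cx,cv2.contourArea(c),c))
    return out
E
python3 - <<'E'
from meas import *
im=dict(np.load("top0.npz")); print("mat RGB",im["color"][225:232,230:240].reshape(-1,3).mean(0))
for uv,a,c in items(im):
    (u,v),r=cv2.minEnclosingCircle(c)
    q=rect(im,c,8)
    print(np.round(uv,1),a,np.round([u,v,r],1),"z0,10,18:",*[np.round(cast(im,uv,z)[0][:2],1) for z in (0,10,18)],q[1],np.round(q[2],3),q[0])
# side view: x check
ims=dict(np.load("side0.npz")); C=ims["color"].astype(int)
box=np.zeros(C.shape[:2],bool); box[225:285,225:335]=1
for c in blobs(box&(C[:,:,0]>80)&(C[:,:,1]>75)):
    x,y,w,h=cv2.boundingRect(c); print("side",x,y,w,h, [np.round(cast(ims,(x+(w-1)/2,y+h-1),0)[0][:2])])
E
```

```text
mat RGB [33.41428571 42.27142857 51.98571429]
[211.2 241.5] 34.5 [211.5 242.    4.3] z0,10,18: [419.7 253.3] [419.2 251.9] [418.7 250.9] [15.1, 20.0] 3.127 [417.93347 252.82327]
[250.3 236. ] 59.5 [250.5 236.    5. ] z0,10,18: [432.  154.9] [431.4 154.3] [430.8 153.9] [21.4, 23.0] 2.345 [432.17493 154.59079]
[179.8 220.7] 14.0 [179.  220.5   4.6] z0,10,18: [473.4 332.6] [472.4 330.7] [471.6 329.1] [7.5, 22.8] 0.011 [473.07013 331.95358]
[251.3 205.7] 31.5 [251.7 205.3   4. ] z0,10,18: [509.1 152. ] [507.8 151.4] [506.8 151. ] [15.1, 17.8] 3.134 [508.562   152.18398]
[215.6 206.8] 120.0 [215.5 206.8   6.7] z0,10,18: [507.4 242.5] [506.2 241.2] [505.2 240.2] [30.5, 32.9] 1.557 [506.00024 241.73425]
[149.8 203.7] 286.0 [148.  203.5  25.8] z0,10,18: [517.7 409.3] [516.4 406.7] [515.3 404.7] [31.1, 131.9] 0.186 [518.7207 405.754 ]
[252.8 178.1] 194.0 [252.8 178.2   8.5] z0,10,18: [580.3 147.5] [578.5 147. ] [577.  146.6] [40.7, 41.3] 3.129 [579.0614  146.62575]
side 236 270 56 8 [array([518., 345.])]
side 304 249 7 9 [array([420., 253.])]
side 265 231 13 27 [array([504., 254.])]
side 327 225 8 51 [array([372., 335.])]
side 225 225 93 16 [array([506., 163.])]
```

Positions fit the given sizes and both views agree: mass_0 (577,147), mass_1 (506,241), mass_2 (431,154), tray (535,-156) with yaw 1.737. I'll move the tray now.

```bash
cat > mv.py <<'E'
from cell import manip
from h import *
def att(p,yaw):
    q0=np.array(manip.get_obs()["joint_pos"]); best=None
    for k in (0,np.pi):
        q=manip.ik(list(p),down(yaw+k).tolist())
        if q is None: continue
        if best is None or abs(q[5]-q0[5])<best[0]: best=(abs(q[5]-q0[5]),down(yaw+k).tolist())
    return best[1]
def above(x,y,yaw,z):
    a=att((x,y,z),yaw); manip.goto([x,y,z],a)
def up(z,v=250):
    p=manip.get_obs()["tcp_pos"]; manip.line_to([p[0],p[1],z],v=v)
def st(s):
    o=manip.get_obs(); print(s,"t",round(o["t"],1),"w",round(o["gripper_width"],1),"ff",np.round(o["finger_force"],1),"tcp",np.round(o["tcp_pos"],1),"F",np.round(o["contact_force"],1))
E
python3 - <<'E'
from mv import *
x,y,yaw=535.4,-155.7,1.7366-np.pi/2
above(x,y,yaw,160); st("above")
manip.line_to([x,y,70],v=120,threshold=15); st("down")
manip.move_gripper(50); st("grip")
up(150,150); st("lift")
above(515,30,np.pi/2,150)
print(manip.line_to([515,30,1],v=80,threshold=8)); st("set")
manip.move_gripper(80); up(200); st("rel")
im=manip.get_image("top"); np.savez("top1.npz",**im); cv2.imwrite("pics/top1.png",cv2.resize(im["color"][110:270,120:440,::-1],(800,400),interpolation=cv2.INTER_CUBIC))
E
```

```text
Traceback (most recent call last):
  File "mv.py", line 11, in above
    a=att((x,y,z),yaw); manip.goto([x,y,z],a)
  File "mv.py", line 6, in att
    q=manip.ik(list(p),down(yaw+k).tolist())
                       ~~~~^^^^^^^
  File "h.py", line 22, in down
    return R.from_matrix(Rm).as_rotvec()
           ~~~~~~~~~~~~~^^^^
  File "scipy/spatial/transform/_rotation.pyx", line 1143, in scipy.spatial.transform._rotation.Rotation.from_matrix
ValueError: Non-positive determinant (left-handed or null coordinate frame) in rotation matrix 0: [[ 0.16504504  0.98628603  0.        ]
 [-0.98628603  0.16504504  0.        ]
 [ 0.          0.         -1.        ]].
```

```bash
sed -i 's/\[\[np.sin(yaw),np.cos(yaw),0\],\[-np.cos(yaw)/[[-np.sin(yaw),np.cos(yaw),0],[np.cos(yaw)/' h.py
python3 - <<'E'
from mv import *
x,y,yaw=535.4,-155.7,1.7366-np.pi/2
above(x,y,yaw,160); st("above")
manip.line_to([x,y,70],v=120,threshold=15); st("down")
manip.move_gripper(50); st("grip")
up(150,150); st("lift")
above(515,30,np.pi/2,150)
print(manip.line_to([515,30,1],v=80,threshold=8)); st("set")
manip.move_gripper(80); up(200); st("rel")
im=manip.get_image("top"); np.savez("top1.npz",**im); cv2.imwrite("pics/top1.png",cv2.resize(im["color"][110:270,120:440,::-1],(800,400),interpolation=cv2.INTER_CUBIC))
E
```

```text
above t 1.8 w 88.2 ff 0.0 tcp [ 535.3 -156.7  160.2] F [0.7 0.  0.1]
down t 2.7 w 87.6 ff 0.0 tcp [ 535.9 -155.9   71. ] F [ 0.1  0.5 -0.2]
grip t 3.3 w 59.6 ff 30.0 tcp [ 536.  -155.7   70.6] F [2.1 0.3 2.6]
lift t 4.0 w 59.4 ff 30.0 tcp [ 535.5 -155.6  148.7] F [-0.5  0.  -2.2]
True
set t 6.7 w 60.0 ff 30.0 tcp [514.9  30.    2.6] F [ 0.8 -0.2  5.9]
rel t 8.2 w 79.9 ff 0.0 tcp [512.8  30.  198.2] F [ 0.3 -0.4  0.1]
```

View pics/top1.png

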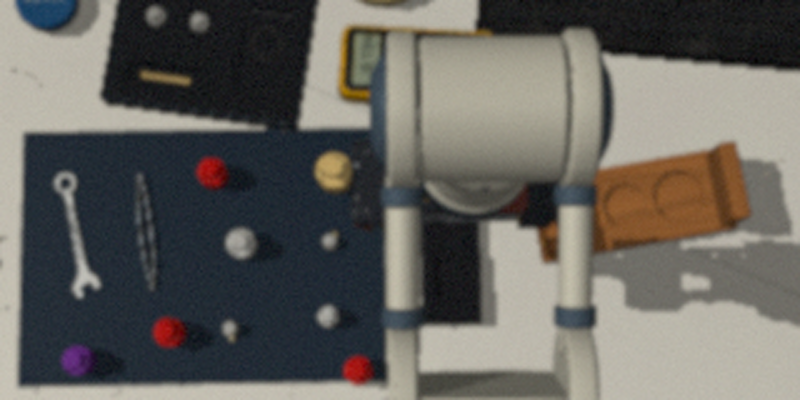

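The tray is set aside at (515,30) with the wells showing; the arm hides part of the stand. I'll pick mass_1, then photograph the stand with the arm over the mat.

```bash
cat >> mv.py <<'E'
def pick(x,y,yaw,z,opening,close,lift=150):
    above(x,y,yaw,lift); manip.move_gripper(opening)
    print(manip.line_to([x,y,z],v=120,threshold=10)); manip.move_gripper(close); st("grip"); up(lift,200); st("lift")
E
python3 - <<'E'
from mv import *
pick(506,241,np.pi/2,9,55,15)
im=manip.get_image("top"); np.savez("top2.npz",**im)
ims=manip.get_image("side"); np.savez("side2.npz",**ims)
a=cv2.resize(im["color"][150:230,320:440,::-1],(600,400),interpolation=cv2.INTER_CUBIC)
b=cv2.resize(ims["color"][150:300,200:350,::-1],(200,200)); b=cv2.copyMakeBorder(b,0,200,0,0,cv2.BORDER_CONSTANT)
cv2.imwrite("pics/top2.png",np.hstack([a,b]))
H,S,V=cv2.split(cv2.cvtColor(im["color"],cv2.COLOR_RGB2HSV)); box=np.zeros(V.shape,bool); box[150:230,320:440]=1
c=max(blobs(box&(S>90)&(H<22)),key=cv2.contourArea); print(rect(im,c,68),rect(im,c,40))
E
```

```text
False
grip t 11.6 w 26.8 ff 30.0 tcp [506.2 241.    9.2] F [-0.1  0.1  1.4]
lift t 12.4 w 27.1 ff 30.0 tcp [505.5 240.7 148.3] F [ 1.4 -0.8 -1. ]
(array([ 533.7477 , -153.13953], dtype=float32), [82.9, 206.2], np.float32(1.733472)) (array([ 538.0926, -158.7843], dtype=float32), [84.8, 211.1], np.float32(1.7334728))
```

View pics/top2.png

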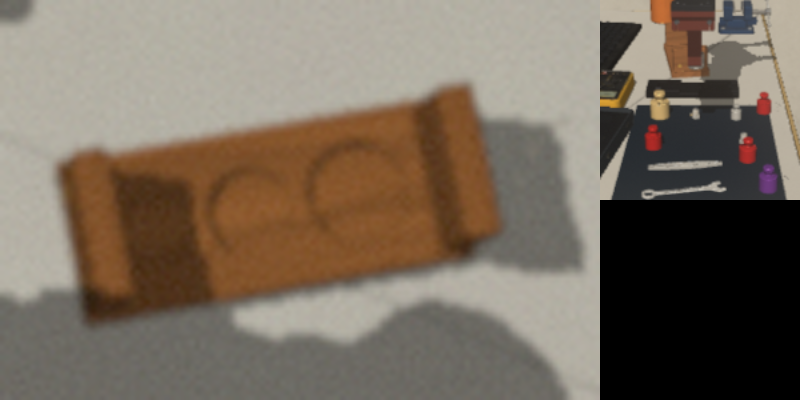

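Crop top2 (5×, offset 320,150): large well at about (358,186), i.e. px (391.6,187), and the middle well at (252,208), i.e. px (370.4,191.6). The small well is in shadow at the left, so stand +y points to world +y (left). Next I'll fit the stand's edges at their own heights.

```bash
cat > stand.py <<'E'
from h import *
def fit(im):
    H,S,V=cv2.split(cv2.cvtColor(im["color"],cv2.COLOR_RGB2HSV)); box=np.zeros(V.shape,bool); box[150:230,320:440]=1
    c=max(blobs(box&(S>90)&(H<22)),key=cv2.contourArea)[:,0,:]
    hp=1.2 # half a pixel, mm: contour runs through centres of the outermost pixels
    x,y,a=535.,-156.,0.163
    for _ in range(6):
        Ri=np.array([[np.cos(a),np.sin(a)],[-np.sin(a),np.cos(a)]])
        L=lambda z:(cast(im,c,z)[:,:2]-[x,y])@Ri.T
        f=L(14); f=f[(abs(f[:,1])<70)&(f[:,0]>25)]      # far deck edge, x=+42
        n=L(0); n=n[(abs(n[:,1])<70)&(n[:,0]<-25)]       # near foot edge, x=-42
        r=L(68); r=r[(abs(r[:,0])<28)&(r[:,1]<-75)]      # right wall top edge, y=-100
        l=L(0); l=l[(abs(l[:,0])<28)&(l[:,1]>75)]        # left foot edge, y=+100
        s=[np.polyfit(k[:,1],k[:,0],1)[0] for k in (f,n)]
        ex=[np.median(f[:,0])+hp-42,np.median(n[:,0])-hp+42]; ey=[np.median(r[:,1])-hp+100,np.median(l[:,1])+hp-100]
        d=Ri.T@[np.mean(ex),np.mean(ey)]; x+=d[0];y+=d[1];a-=np.mean(s)
    print("resid x",np.round(ex,1),"y",np.round(ey,1),"slopes",np.round(s,3))
    return x,y,a
if __name__=="__main__":
    im=dict(np.load("top2.npz")); x,y,a=fit(im); print("stand",x,y,a)
    Rm=np.array([[np.cos(a),-np.sin(a)],[np.sin(a),np.cos(a)]])
    for n,yy,uv in(("big",-48,(391.6,187.2)),("mid",8,(370.4,191.6))):
        p=Rm@[0,yy]+[x,y]; print(n,"pred",p,"seen",cast(im,uv,14)[0][:2])
E
python3 stand.py
```

```text
resid x [-1.4  1.4] y [ 1.9 -1.9] slopes [-0.005  0.005]
stand 539.7998131388827 -157.05545410351763 0.1578177435635612
big pred [ 547.34365854 -204.45893917] seen [ 549.70965422 -204.40254657]
mid pred [ 538.54250557 -149.15487326] seen [ 539.15204247 -150.17238393]
```

Stand at (540,-157.2), yaw 0.158, confirmed by the wells to 2 mm. Placing mass_1 now, then mass_0 and mass_2.

```bash
cat >> mv.py <<'E'
SX,SY,SA=540.2,-157.3,0.158
def well(yy): return SX-np.sin(SA)*yy, SY+np.cos(SA)*yy
def place(yy,z,rel):
    x,y=well(yy); above(x,y,SA,150)
    manip.line_to([x,y,z+20],v=150); print("touch",manip.line_to([x,y,z-1.5],v=30,threshold=4)); st("placed")
    manip.move_gripper(rel); up(150,200)
E
python3 - <<'E'
from mv import *
place(8,18,50)
pick(577,146.8,np.pi/2,10,60,25)
im=manip.get_image("top"); np.savez("top3.npz",**im)
cv2.imwrite("pics/top3.png",cv2.resize(im["color"][150:230,320:440,::-1],(600,400),interpolation=cv2.INTER_CUBIC))
E
```

```text
touch True
placed t 15.5 w 27.0 ff 30.0 tcp [ 538.6 -149.3   18.2] F [-0.2 -1.2  3. ]
False
grip t 20.3 w 35.1 ff 30.0 tcp [577.2 146.6  10.4] F [-0.  -0.8  2.9]
lift t 21.1 w 35.0 ff 30.0 tcp [576.5 146.5 148. ] F [-1.   0.7 -2.8]
```

View pics/top3.png

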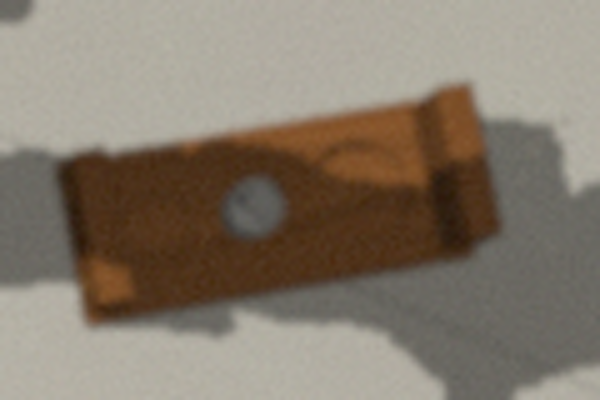

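The picture shows mass_1 standing in the middle well at crop (253,208). Touch came at z 18.2, which is the well floor. Carrying on.

```bash
python3 - <<'E'
from mv import *
place(-48,19,58)
pick(431.2,154.3,np.pi/2,8,46,10)
place(56,17,38)
above(480,230,np.pi/2,220)
im=manip.get_image("top"); np.savez("top4.npz",**im)
cv2.imwrite("pics/top4.png",cv2.resize(im["color"][150:230,260:440,::-1],(800,356),interpolation=cv2.INTER_CUBIC))
V=cv2.cvtColor(im["color"],cv2.COLOR_RGB2HSV)[:,:,2]; box=np.zeros(V.shape,bool); box[150:250,274:332]=1
c=max(blobs(box&(V<45)),key=cv2.contourArea); print("tray",rect(im,c,18))
E
```

```text
touch True
placed t 24.0 w 35.1 ff 30.0 tcp [ 547.4 -204.6   19.3] F [-0.2  0.1  3.9]
False
grip t 29.1 w 18.8 ff 30.0 tcp [431.4 154.3   8.2] F [0.6 0.1 1.4]
lift t 30.0 w 18.5 ff 30.0 tcp [430.8 154.2 148.4] F [ 0.  -0.1 -1.6]
touch True
placed t 32.6 w 18.8 ff 30.0 tcp [ 531.1 -101.9   17.2] F [0.6 0.1 3.4]
tray (array([515.2983 ,  29.37305], dtype=float32), [54.4, 183.0], np.float32(3.141352))
```

View pics/top4.png

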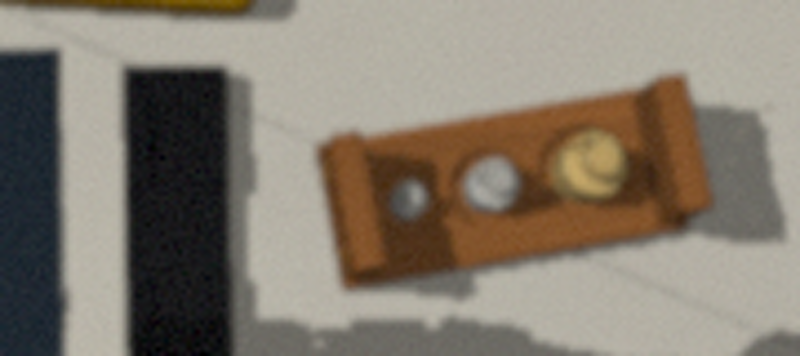

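All three masses stand in their wells, seen at crop (407,199), (490,183) and (590,163), and the tray is at (515,29.6). Now the tray goes back, and I'll measure the tweezers.

```bash
python3 - <<'E'
from mv import *
pick(515,29.8,np.pi/2,2.6,80,50)
above(SX,SY,SA,150)
manip.line_to([SX,SY,85],v=120); print(manip.line_to([SX,SY,69],v=25,threshold=7)); st("tray down")
manip.move_gripper(78); up(200,150)
# tweezers: brighter than the mat
im=dict(np.load("top0.npz")); g=im["color"].mean(2); box=np.zeros(g.shape,bool); box[172:232,168:192]=1
m=(box&(cv2.GaussianBlur(g,(3,3),0)>49)).astype(np.uint8); m=cv2.morphologyEx(m,cv2.MORPH_CLOSE,np.ones((5,5)))
c=max(blobs(m),key=cv2.contourArea); print("tweezers",rect(im,c,6))
ims=dict(np.load("side0.npz")); C=ims["color"].astype(int); box=np.zeros(g.shape,bool); box[262:284,225:305]=1
c=max(blobs(box&(C[:,:,0]>80)),key=cv2.contourArea); print("side",rect(ims,c,4))
above(480,230,np.pi/2,220)
im=manip.get_image("top"); np.savez("top5.npz",**im)
a=cv2.resize(im["color"][150:230,320:440,::-1],(600,400),interpolation=cv2.INTER_CUBIC)
b=cv2.resize(m[170:235,165:195]*255,(185,400),interpolation=cv2.INTER_NEAREST)
cv2.imwrite("pics/top5.png",np.hstack([a,cv2.merge([b]*3)]))
V=cv2.cvtColor(im["color"],cv2.COLOR_RGB2HSV)[:,:,2]; box[:]=0; box[155:225,325:432]=1
c=max(blobs(box&(V<45)),key=cv2.contourArea); print("tray",rect(im,c,86))
E
```

```text
False
grip t 38.7 w 59.6 ff 30.0 tcp [515.2  29.9   3. ] F [ 0.  -0.3  2.4]
lift t 39.6 w 59.7 ff 30.0 tcp [514.5  29.9 148.2] F [-0.  -0.1 -2.8]
True
tray down t 41.9 w 59.8 ff 30.0 tcp [ 540.1 -157.3   70.9] F [-0.4  0.4  3.9]
tweezers (array([520.3931 , 338.38586], dtype=float32), [19.7, 123.8], np.float32(0.13489495))
side (array([517.5687 , 337.40887], dtype=float32), [26.8, 120.5], np.float32(0.12894537))
tray (array([ 536.9142 , -157.55106], dtype=float32), [60.6, 186.7], np.float32(1.7340822))
```

View pics/top5.png

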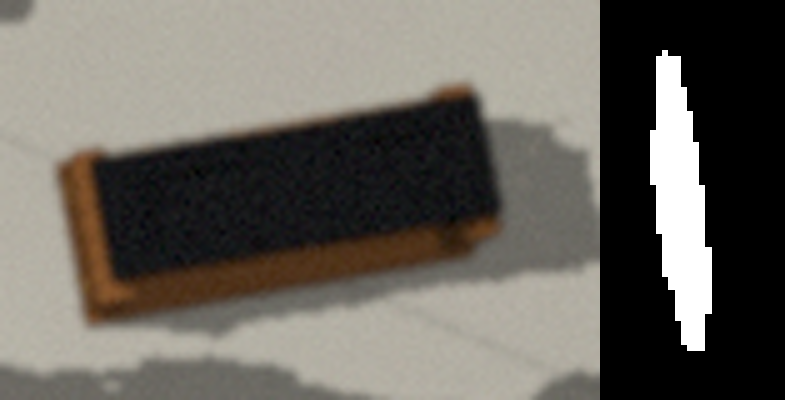

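The tray is back on the stand and looks centred, at (537 to 540,-157.5) with yaw 1.734 against the stand's 1.729. The tweezers agree across both views at about (519,338) with yaw 0.132. Picking them and laying them in the trough.

```bash
python3 - <<'E'
from mv import *
pick(519,338,0.132+np.pi/2,2,36,5)
x,y=539.6,-157.4
above(x,y,SA,160)
manip.line_to([x,y,95],v=150); print(manip.line_to([x,y,81],v=20,threshold=3)); st("tw down")
manip.move_gripper(32); up(200,150); 
above(480,230,np.pi/2,220); manip.move_gripper(80)
im=manip.get_image("top"); s=manip.get_image("side"); np.savez("top6.npz",**im)
a=cv2.resize(im["color"][150:230,320:440,::-1],(600,400),interpolation=cv2.INTER_CUBIC)
b=cv2.resize(s["color"][155:215,240:285,::-1],(200,267),interpolation=cv2.INTER_CUBIC); b=cv2.copyMakeBorder(b,0,133,0,0,cv2.BORDER_CONSTANT)
cv2.imwrite("pics/top6.png",np.hstack([a,b]))
E
```

```text
False
grip t 48.2 w 11.5 ff 30.0 tcp [519.1 338.1   2.3] F [-0.5 -0.   0.4]
lift t 49.1 w 11.5 ff 30.0 tcp [518.6 337.8 148.2] F [-0.6  0.3  0.2]
True
tw down t 52.1 w 11.6 ff 30.0 tcp [ 539.5 -157.4   82.3] F [ 0.4 -0.   3.3]
```

View pics/top6.png

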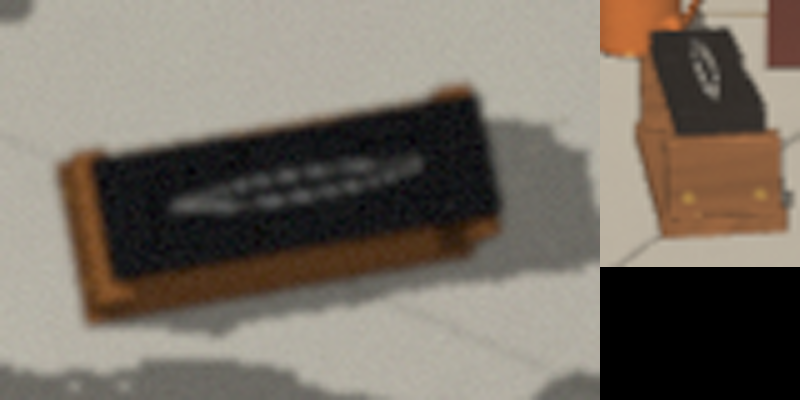

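The tweezers lie in the trough: ends at (170,208) and (423,160), centre (296,184), against the tray centre (297,189). The touch height of 82.3 matches the trough floor. The arm is clear, so I'm handing in.

```bash
python3 -c "
from cell import manip
print(manip.finish_job(), manip.get_obs()['t'])"
```

```text
the job is handed in; nothing more can be done
the job is handed in; nothing more can be done
```

The job is handed in: the three masses are in their wells, the tray is back on the stand and the tweezers are in its trough. The look-alikes were not touched, though I took no final picture of them, and the hand-in returned no verdict.

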